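# Lock the hob grate and refit the burner knob

## Robot

A 6-joint arm with a two-finger parallel gripper is mounted at the origin on the work surface. World frame = base frame: x ahead of the robot, y to its left, z up, the work surface at z = 0. Lengths are in m, angles in rad, forces in N, time in s.
With the tool pointing down it reaches from about 0.35 to 0.85 m from the base axis. Payload 8.1 kg.
Tool frame: the origin (TCP) lies between the finger pads; the fingertips stand 11 mm ahead of it and the grasp point (between the pads) lies 8 mm behind it; y points along the fingers, x is the direction in which the jaws open and shut, and the axes are right-handed (so a half turn about y gives the same grasp; the last joint's range is limited). The gripper opens to 93 mm and grips with 3 to 60 N. Pads are 15 mm wide; open, the fingers measure 128 mm over their backs; the gripper's body (75 mm by 188 mm) begins 65 mm behind the grasp point.
Start: joints at [1.187, 0.13, 1.488, -0, 1.523, -0.085], TCP at [0.177, 0.573, 0.23] pointing down, gripper open.
Joint ranges: [-2.96, 2.96], [-0.89, 2.26], [0.02, 2.5], [-1.34, 4.48], [0, 2.73], [-2.66, 2.66]. Speed limits (rad/s): [2.39, 2.39, 2.79, 3.14, 3.14, 3.14].

## Interface

Orientations are given as a rotation vector (axis times angle).
In Python, from plant import readout, optics, robot gives the robot as it stands.
- The arm moves only by the shell command python3 -m creep 'ROWS' [FORCE]. ROWS is JSON, a list that holds one entry, the list of rows, each a list of 7 numbers: the closure, from 0 (fully open) to 1 (shut), then the shift along the tool's x, y, z in cm, then the turn, a rotation vector about the tool's x, y, z in degrees. In form: [[[grip, x, y, z, wx, wy, wz], ...]]. A call has exactly 8 rows; each row shifts and turns the pose as measured when the row begins, along the tool's axes as they then stand; what a row does not reach is not made up. A row lasts 1/10 s, in which the tool goes at most 50 mm and 8.59 degrees, less where a joint would pass 70% of its speed; a pose out of reach is approached as far as the arm can. A call is refused whole if a number of a shift passes 5 or a number of a turn 8.59, either way. A call with a gripper value outside its range is refused whole. The fingers move at their own pace and stop on an object; FORCE is the grip in N (left out, the last holds). Time passes only in rows, so rows that do not move let the fingers close, or fill a call up. It gives the time, the measured TCP pose, the force and the opening at its end, in the units of the state.
- readout.read_state(): the state, without advancing time (a new reading comes with each control period).
- optics.read_camera(name): name is "side" or "top" or "wrist"; returns a dict with "frame" (384x512x3 uint8, red, green, blue), "depth" (384x512 float32, m along the optical axis (not along the pixel's ray), 0 where there is no reading), "intrinsics" (3x3 intrinsics, pixels), "R" (3x3) and "t" (3): a world point X has camera coordinates R X + t. Camera axes: x right, y down, z forward; pixel columns grow to the right and rows downward; lengths in m; the calibration is good to about 2 mm. A picture is of the moment at which its call begins.
- robot.close_job(): hands the job in, once; it reports no verdict.
The state is a dict: "t": time; "q": joint angles; "dq": joint speeds; "joint_torque": joint torques, N m; "tool_pos": TCP position; "orientation": TCP orientation; "force": force on the tool from outside, world axes, zero at the start; "wrist_torque": the same for the moment, N m; "opening": finger opening in m.
Only numpy, scipy, OpenCV 4.12 (cv2) and the standard library are available. Lean on these libraries where they do the work, as an engineer would, in place of code of your own. Each camera call takes 0.05 s, during which the arm holds its last target. There are 200 camera calls.

## Task

Put the table-top hob back together after cleaning: first swing the steel keeper bar shut over the grate's lug until it drops into its catch, then take the loose black knob from the bench, turn it so that its bore matches the bare D-shaft and push it fully home. Finish while still holding the knob pressed all the way down against the shaft's spring, with the keeper still shut, and leave the fitted knob, jar, phone and bowl alone.

Things in the scene. Friction and masses are not known exactly. Their poses are not given: they have to be found in the camera images.
- hob: White table-top hob, fixed to the bench, 260 (x) x 310 (y) x 60 mm high; origin under its centre at bench level, x points away from its control strip to its back, y to its left, z up. The control strip with two taps runs along its front (-x) edge; behind it a black grate stands up to 78 mm above the bench. The keeper bar lies along its right (-y) edge.
- keeper (a joint): Angle of the steel keeper bar about its vertical hinge: 0 = shut, pointing along the hob's -x, the catch's spring ball in the gap between its two prongs; positive = swung out over the hob's right (to 1.35; stop at -0.04). Starts at 0.8 to 1.25; stays where left. The last 0.15 rad runs over the ball (some 6 to 10 N at the post); from 0.04 inward the ball pulls it to 0 and keeps it.
- keeper_hinge (a point): Point on the keeper's hinge axis, at the middle of the bar's thickness, 84 mm above the bench. The bar is 8 mm thick and 18 mm wide, and reaches 133 mm from the hinge.
- keeper_post (a point): Centre of the top of the keeper's round upright handle post: 12 mm diameter, rising 32 mm above the bar's upper side, 85 mm from the hinge; its top is 120 mm above the bench. It can be pinched from above or pushed.
- shaft_end (a point): Centre of the top of the bare upright steel D-shaft, on the left or right tap of the control strip (the other, 120 mm away, wears a fitted knob 51 mm high). x points from the axis to the shaft's flat, z up. 12 mm diameter, flat 3 mm from the axis, top 2.5 mm tapered. Its end is 91 mm above the bench at rest, 31 mm above the strip. A dark index tab at its foot, 25 mm long, points the same way as x.
- shaft (a joint): How far the shaft is pressed down: 0 = up, 0.006 m = at its lower stop. The spring takes 3 N to start and 9 N at the stop. The shaft also turns stiffly about its axis (0.06 N m), at most 0.6 rad either side of the hob's x.
- knob: Loose black knob, 40 to 85 g, lying bore-down on the bench: skirt 48 mm across and 10 mm high, on it a grip bar 22 mm wide (y), 30 mm high, from x = -20 mm to a pointed nose at x = +31 mm. Origin at the centre of the underside, on the bore's axis; x points to the nose (white line on top), z up.
- knob_top (a point): Centre of the knob's top, on the bore's axis, 40 mm above the underside; axes as the knob's. The bore is open below, 20 mm deep and 14 mm wide, with a flat 3.8 mm from the axis on the nose side: it goes on only with the nose on the side of the shaft's flat, within about 9 degrees. Fully home, the underside is 20 mm below the shaft's end.
- tap2: The other tap with its fitted knob, same shape as the loose one, fixed on the hob's control strip; origin on its axis at strip level, 60 mm above the bench.
- jar: Bystander: amber glass jar, 60 mm across and 100 mm high, origin under its centre.
- phone: Bystander: black phone lying flat, 72 x 148 x 8 mm, origin under its centre.
- bowl: Bystander: small steel bowl, 96 mm across and 45 mm high, origin under its centre.
Not all that is in view belongs to the job. What is shaped like the knob but orange or turquoise is not meant.

How it is judged:
By the outcome, as a careful person would: the job done as asked, in the order asked, and still so for the second after the job is handed in, while the arm keeps its last pose, push and grip.
It also fails if it takes over 64 s, if anything falls off the work surface, if the arm or the gripper's body presses on something with over 40 N, if the wrist force passes 120 N, or if a joint passes its speed limit or range.

## Working session

There is one attempt and no reset: what is moved stays moved. The work goes in short steps, Python scripts to look and compute and a shell command to move; the robot and the scene stay as the last step left them, time stands still between calls to the robot, and variables do not carry over. Pictures are saved under pics/ and viewed, about 8 in all and at most 12, crops included, and the job is handed in when it is done.

```bash
ls; mkdir -p pics; cat > h.py <<'E'
import numpy as np, cv2
from scipy.spatial.transform import Rotation as Ro
from plant import readout, optics, robot
def cam(n):
    c=optics.read_camera(n); return c
def save(c,name,crop=None,s=1):
    im=c["frame"][:,:,::-1]
    if crop: a,b,u,v=crop; im=im[b:v,a:u]
    cv2.imwrite("pics/"+name,cv2.resize(im,None,fx=s,fy=s,interpolation=cv2.INTER_CUBIC))
def ray(c,u,v,z):
    d=c["R"].T@np.linalg.inv(c["intrinsics"])@np.array([u,v,1.]); o=-c["R"].T@c["t"]
    return o+d*(z-o[2])/d[2]
def cloud(c):
    h,w=c["depth"].shape; v,u=np.mgrid[:h,:w]; D=c["depth"]
    p=np.stack([u*D,v*D,D],-1)@np.linalg.inv(c["intrinsics"]).T
    return (p-c["t"])@c["R"]
def proj(c,X):
    p=c["intrinsics"]@(c["R"]@np.array(X)+c["t"]); return p[:2]/p[2]
def totool(target, s=None):
    s=s or readout.read_state(); R=Ro.from_rotvec(s["orientation"]).as_matrix()
    return R.T@(np.array(target)-s["tool_pos"])*100
E
python3 - <<'E'
from h import *
s=readout.read_state(); print({k:np.round(v,3) for k,v in s.items()})
print(Ro.from_rotvec(s["orientation"]).as_matrix().round(3))
a=cam("top");b=cam("side");np.save("pics/t.npy",a,allow_pickle=True)
for c in(a,b): print((-c["R"].T@c["t"]).round(3), c["intrinsics"][0,0])
save(a,"top0.png",s=1.5);save(b,"side0.png",s=1.5)
E
```

```text
pics
{'t': np.float64(0.0), 'q': array([ 1.187,  0.131,  1.489,  0.   ,  1.523, -0.085]), 'dq': array([-0.001, -0.   ,  0.   ,  0.001,  0.001, -0.001]), 'joint_torque': array([ 1.0000e-03, -5.5983e+01, -4.9177e+01,  7.7000e-02,  3.5000e-02,
       -0.0000e+00]), 'tool_pos': array([0.176, 0.573, 0.229]), 'orientation': array([-1.337, -0.985,  0.988]), 'force': array([-0.286, -0.393,  0.135]), 'wrist_torque': array([ 0.048, -0.033, -0.03 ]), 'opening': np.float64(0.093)}
[[ 0.294 -0.001 -0.956]
 [ 0.956 -0.002  0.294]
 [-0.002 -1.     0.   ]]
[0.43  0.035 1.174] 384.9035506034321
[0.409 0.855 0.934] 406.60259397550954
```

View pics/top0.png

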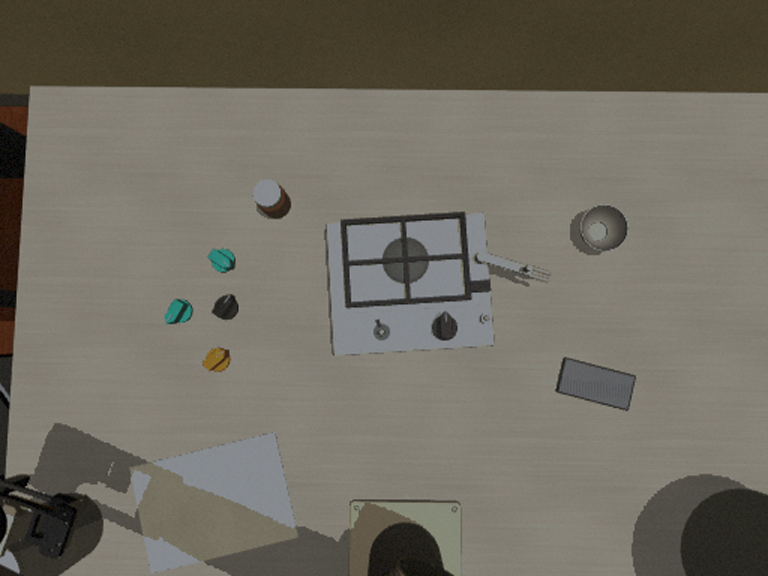

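View pics/side0.png

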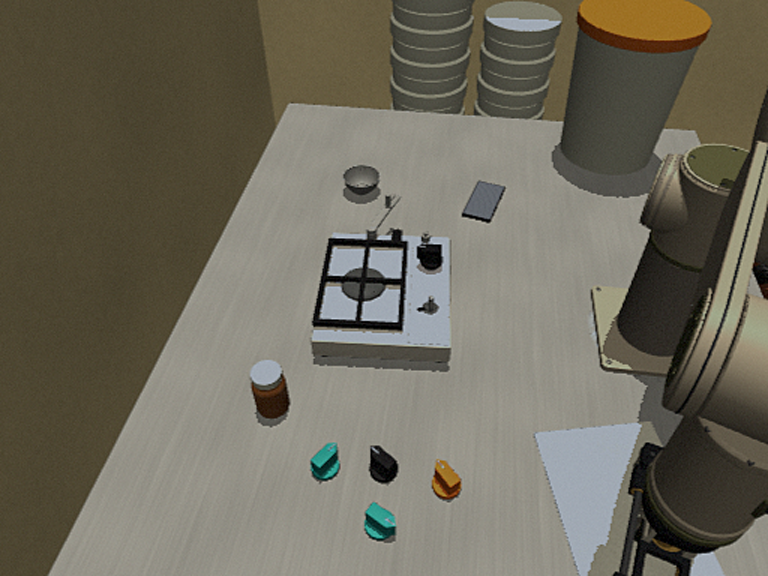

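Top view (pixels of the 768-wide picture): candidates for the knob are black at (226,307), turquoise at (222,260) and (179,312), orange at (217,360), and the fitted black one on the hob at (444,326). The loose black one at (226,307) fits the description. The bare shaft is at (381,330), the keeper hinge at (479,258) and its post near (526,268).

```bash
python3 - <<'E'
from h import *
c=np.load("pics/t.npy",allow_pickle=True).item()
im=c["frame"][:,:,::-1]
A=cv2.resize(im[190:225,135:170],(390,390),interpolation=cv2.INTER_CUBIC)
B=cv2.resize(im[135:245,210:380],None,fx=4.6,fy=4.6,interpolation=cv2.INTER_CUBIC)[:, :780]
cv2.imwrite("pics/crop1.png",B); 
P=cloud(c)
g=im.astype(int); 
# knob: dark cluster
v,u=np.mgrid[:384,:512]
m=(g.max(2)<60)&(u>135)&(u<170)&(v>190)&(v<225)&(P[...,2]>0.006)
print(m.sum(),P[m].mean(0),P[m].max(0),P[m].min(0))
top=m&(P[...,2]>0.034);q=P[top];print(top.sum(),q.mean(0)); w,V=np.linalg.eigh(np.cov(q[:,:2].T));print(w,V)
sk=m&(P[...,2]<0.016);q=P[sk];print("skirt",sk.sum(),cv2.minEnclosingCircle(q[:,:2].astype(np.float32)))
for nm,(a,b) in dict(shaft=(381,330),hinge=(479,258),post=(526,268)).items(): 
    a=int(a/1.5);b=int(b/1.5);print(nm,P[b-3:b+4,a-3:a+4,2].round(3))
# hob
m=(P[...,2]>0.05)&(P[...,2]<0.066)&(g.min(2)>100)&(u>210)&(u<335)&(v>130)&(v<245)
r=cv2.minAreaRect(P[m][:,:2].astype(np.float32));print(r)
E
```

```text
195 [0.48419563 0.35897334 0.03458677] [0.50871123 0.38895495 1.1735399 ] [0.42965348 0.03477822 0.00636398]
106 [0.4859772  0.36151973 0.05148942]
[0.00013016 0.00112287] [[-0.99228589  0.12397058]
 [ 0.12397058  0.99228589]]
skirt 66 ((0.4873439371585846, 0.36446693539619446), 0.024863099679350853)
shaft [[0.067 0.065 0.065 0.06  0.064 0.063 0.059]
 [0.061 0.063 0.065 0.061 0.063 0.062 0.061]
 [0.063 0.064 0.063 0.064 0.064 0.066 0.065]
 [0.063 0.063 0.087 0.096 0.09  0.066 0.063]
 [0.063 0.09  0.093 0.093 0.092 0.062 0.061]
 [0.06  0.062 0.091 0.091 0.09  0.064 0.061]
 [0.061 0.063 0.068 0.065 0.068 0.061 0.059]]
hinge [[0.061 0.06  0.091 0.091 0.091 0.087 0.088]
 [0.064 0.08  0.091 0.093 0.089 0.089 0.089]
 [0.063 0.082 0.091 0.089 0.087 0.09  0.088]
 [0.063 0.076 0.087 0.089 0.091 0.089 0.087]
 [0.061 0.07  0.083 0.088 0.089 0.089 0.09 ]
 [0.059 0.067 0.071 0.082 0.09  0.086 0.09 ]
 [0.066 0.062 0.062 0.064 0.075 0.07  0.062]]
post [[ 0.002  0.001  0.002 -0.001  0.001  0.001  0.002]
 [ 0.093  0.086  0.09   0.003 -0.002  0.121  0.12 ]
 [ 0.087  0.09   0.088  0.108  0.124  0.123  0.12 ]
 [ 0.087  0.09   0.101  0.112  0.122  0.123  0.121]
 [ 0.086  0.088  0.1    0.114  0.119  0.117  0.119]
 [ 0.087  0.088  0.099  0.106  0.11   0.122  0.12 ]
 [ 0.088  0.087  0.092  0.095  0.095  0.091  0.087]]
((0.5350016355514526, -0.002660691738128662), (0.2596958577632904, 0.3095598816871643), 4.429938793182373)
```

View pics/crop1.png

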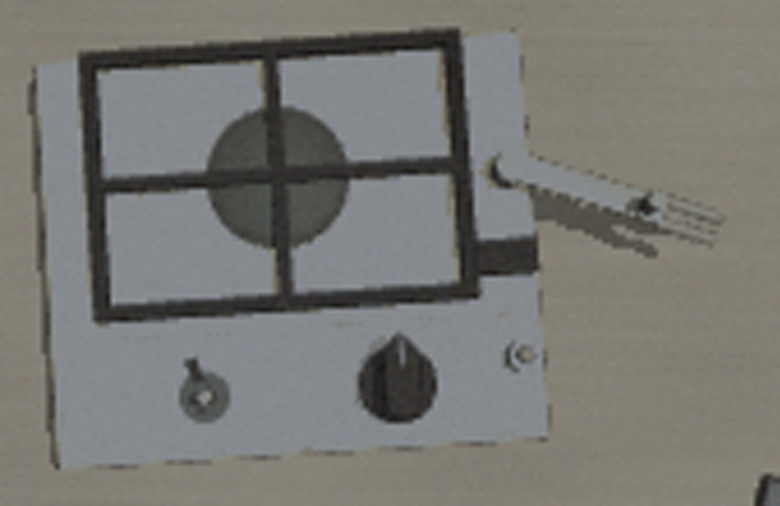

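The crop shows the hob turned about +4.4°. The bare shaft is on the left tap at crop (204,397), with its index tab up at (192,366). The fitted knob is at (398,385), the hinge at (497,170), the post at (648,205) and the catch ball at (520,355).

```bash
python3 - <<'E'
from h import *
c=np.load("pics/t.npy",allow_pickle=True).item()
P=cloud(c); v,u=np.mgrid[:384,:512]; z=P[...,2]
m=(z>0.114)&(z<0.13)&(u>345)&(u<362)&(v>165)&(v<188)
print("post",m.sum(),P[m].mean(0), u[m].mean(),v[m].mean())
print(ray(c,u[m].mean(),v[m].mean(),0.12))
m=(z>0.082)&(z<0.096)&(u>314)&(u<368)&(v>160)&(v<190)
q=P[m][:,:2];print("bar",len(q),cv2.minAreaRect(q.astype(np.float32)),cv2.boxPoints(cv2.minAreaRect(q.astype(np.float32))).round(3))
m=(z>0.083)&(z<0.1)&(u>240)&(u<268)&(v>208)&(v<230)
print("shaft",m.sum(),P[m].mean(0),ray(c,u[m].mean(),v[m].mean(),.091))
tab=ray(c,210+192/4.6,135+362/4.6,.062);sh=ray(c,u[m].mean(),v[m].mean(),.091);print("tab",tab,np.degrees(np.arctan2(*(tab-sh)[1::-1])))
print("hinge",ray(c,210+500/4.6,135+170/4.6,.088))
y=np.radians(4.43);hx=np.array([np.cos(y),np.sin(y)]);
print("hob x",hx,"tap line: left/right", )
w=cam("wrist");save(w,"w0.png")
s=readout.read_state();R=Ro.from_rotvec(s["orientation"]).as_matrix()
print("cam in tool",R.T@(-w["R"].T@w["t"]-s["tool_pos"]),(w["R"]@R).round(2),w["intrinsics"][0,0])
E
```

```text
post 16 [ 0.56087891 -0.21969734  0.12038354] 352.5 178.0
[ 0.56092803 -0.21978721  0.12      ]
bar 301 ((0.5675649642944336, -0.19666117429733276), (0.059813302010297775, 0.13652010262012482), 1.8227206468582153) [[ 0.536 -0.129]
 [ 0.54  -0.266]
 [ 0.6   -0.264]
 [ 0.595 -0.127]]
shaft 10 [0.43985531 0.05069349 0.09126714] [0.43985773 0.05069621 0.091     ]
tab [0.46107985 0.05734324 0.062     ] 17.391177422775485
hinge [ 0.58107612 -0.13176104  0.088     ]
hob x [0.99701245 0.07724107] tap line: left/right
cam in tool [-0.00060546 -0.15513107  0.08338649] [[ 1.   -0.   -0.  ]
 [-0.   -0.3  -0.95]
 [ 0.    0.95 -0.3 ]] 271.2373763687849
```

```bash
python3 -m creep '[[[0.5,-3.6,0,-3.4,0,0,0],[0.5,-3.6,0,-3.4,0,0,0],[0.5,-3.6,0,-3.4,0,0,0],[0.5,-3.6,0,-3.4,0,0,0],[0.5,-3.6,0,-3.4,0,0,0],[0.5,-3.6,0,-3.4,0,0,0],[0.5,-3.6,0,-3.4,0,0,0],[0.5,0,0,0,0,0,0]]]' 20
python3 - <<'E'
from h import *
w=cam("wrist");np.save("pics/w1.npy",w,allow_pickle=True);save(w,"w1.png",s=1.5)
s=readout.read_state();print(s["tool_pos"],s["opening"],s["t"])
for n,p in dict(knob=(.486,.362,.04),shaft=(.44,.0507,.091),hinge=(.58,-.137,.088),post=(.561,-.22,.12)).items(): print(n,proj(w,p))
E
```

```text
t: 0.95
tool_pos: [0.3304, 0.2548, 0.2241]
orientation: [-1.339, -0.983, 0.996]
force: [-0.4, 0.6, 0.1]
opening: 0.0464
[0.3295043  0.25683148 0.22413618] 0.04657980265617397 1.0
knob [364.63888668 258.95317632]
shaft [133.35295934 310.64331929]
hinge [ 60.24365264 411.62799114]
post [-14.61433874 438.23099915]
```

View pics/w1.png

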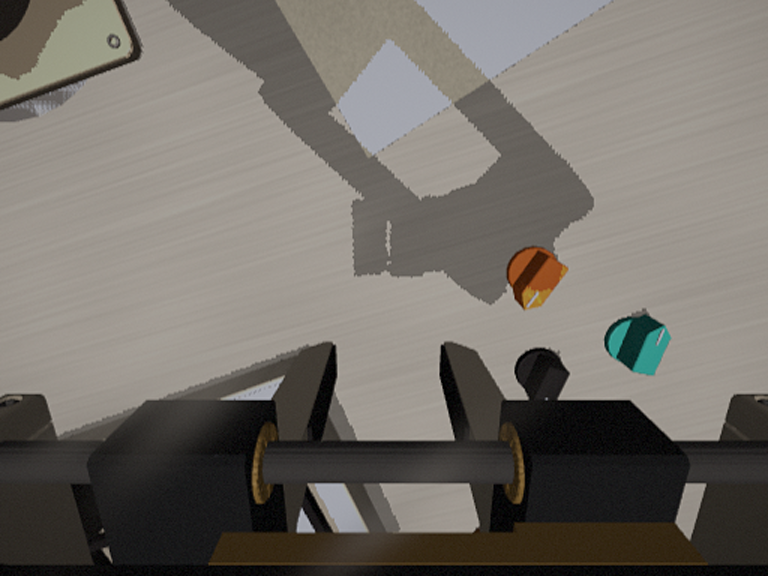

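Wrist view: the black knob is at (543,375) with its nose pointing down-right, the orange one at (537,277) and the turquoise one at (638,343). The gripper hides the lower half of the image, so objects are only seen on the tool's +z side.

```bash
python3 -m creep '[[[0.5,-3.6,0,-3.35,0,0,0],[0.5,-3.6,0,-3.35,0,0,0],[0.5,-3.6,0,-3.35,0,0,0],[0.5,-3.6,0,-3.35,0,0,0],[0.5,-3.6,0,-3.35,0,0,0],[0.5,-3.6,0,-3.35,0,0,0],[0.5,-3.6,0,-3.35,0,0,0],[0.5,-3.6,0,-3.35,0,0,0]]]' >/dev/null
python3 -m creep '[[[0.5,-3.6,0,-3.35,0,0,0],[0.5,-3.6,0,-3.35,0,0,0],[0.5,-2.6,0,-2.4,0,0,0],[0.5,0,0,0,0,8.5,0],[0.5,0,0,0,0,8.5,0],[0.5,0,0,0,0,8.5,0],[0.5,0,0,0,0,8.5,0],[0.5,0,0,0,0,8.5,0]]]' >/dev/null
python3 -m creep '[[[0.5,0,0,0,0,8.5,0],[0.5,0,0,0,0,8.5,0],[0.5,0,0,0,0,8.5,0],[0.5,0,0,0,0,8.5,0],[0.5,0,0,0,0,8.5,0],[0.5,0,0,0,0,0,0],[0.5,0,0,0,0,0,0],[0.5,0,0,0,0,0,0]]]'
python3 - <<'E'
from h import *
w=cam("wrist");np.save("pics/w2.npy",w,allow_pickle=True);save(w,"w2.png",s=1.5)
s=readout.read_state();R=Ro.from_rotvec(s["orientation"]).as_matrix();print(R.round(3));print(totool((.561,-.22,.106)))
for n,p in dict(hinge=(.58,-.137,.088),post=(.561,-.22,.12)).items(): print(n,proj(w,p)*1.5)
P=cloud(w);z=P[...,2];m=(z>.112)&(z<.13)&(abs(P[...,0]-.561)<.03)&(abs(P[...,1]+.22)<.03);print(m.sum(),P[m].mean(0) if m.any() else 0)
E
```

```text
t: 3.4
tool_pos: [0.5844, -0.1935, 0.2116]
orientation: [-1.554, 0.159, -0.138]
force: [-0.7, -0.1, -0.3]
opening: 0.0463
[[ 0.982 -0.012  0.189]
 [-0.189  0.013  0.982]
 [-0.014 -1.     0.01 ]]
[-1.64121596 10.55321352 -3.14978378]
hinge [367.27165835 211.30191092]
post [361.76600351 346.29056795]
126 [ 0.56107124 -0.21943021  0.11859084]
```

View pics/w2.png

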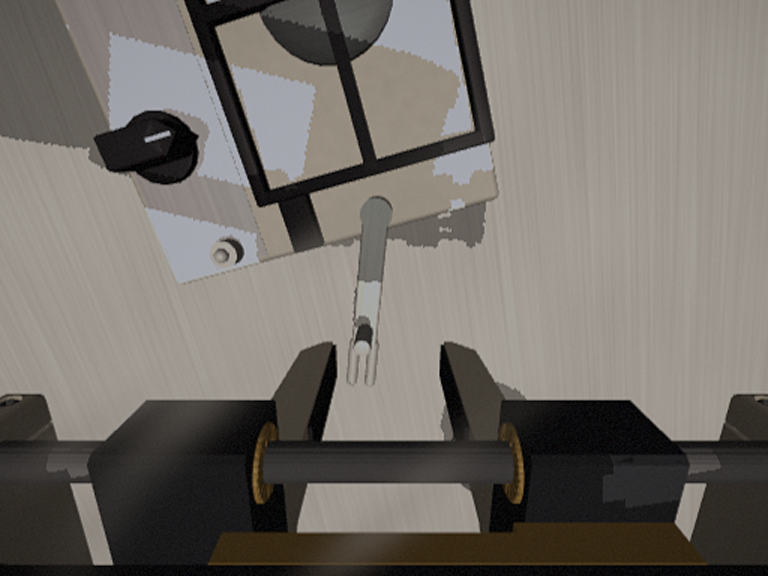

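The post top is at (362,346), agreeing with the top view to 1 mm. The hinge is at (376,207) and the ball at (222,255). I descend around the post and pinch it.

```bash
python3 -m creep '[[[0.5,-1.64,1.5,-3.15,0,0,0],[0.5,0,3,0,0,0,0],[0.5,0,3,0,0,0,0],[0.5,0,3,0,0,0,0],[0.8,0,0,0,0,0,0],[1,0,0,0,0,0,0],[1,0,0,0,0,0,0],[1,0,0,0,0,0,0]]]' 15
python3 - <<'E'
from h import *
w=np.load("pics/w2.npy",allow_pickle=True).item()
H=ray(w,376/1.5,207/1.5,.088);B=ray(w,222/1.5,255/1.5,.08);print("hinge",H,"ball",B)
P=cloud(w);print(P[170,148],P[255//1.5.__int__() if 0 else 170,146:151,2])
d=(H-B)[:2];print("yaw shut",np.degrees(np.arctan2(d[1],d[0])),np.hypot(*d))
s=readout.read_state();R=Ro.from_rotvec(s["orientation"]).as_matrix();print(R.round(3));print(s["tool_pos"],s["opening"],s["force"])
b=(s["tool_pos"]-H)[:2];print("bar",np.hypot(*b),np.degrees(np.arctan2(b[1],b[0])))
E
```

```text
t: 4.25
tool_pos: [0.5639, -0.2218, 0.1095]
orientation: [-1.558, 0.142, -0.134]
force: [-0.9, 0.4, -0.3]
opening: 0.0192
hinge [ 0.58637924 -0.13530802  0.088     ] ball [ 0.46980889 -0.14833987  0.08      ]
[ 0.47090073 -0.14805519  0.08236803] [0.08216749 0.08378597 0.08236803 0.08331263 0.08154389]
yaw shut 6.378827018120621 0.11729652022902756
[[ 0.985 -0.005  0.175]
 [-0.175  0.009  0.985]
 [-0.006 -1.     0.008]]
[ 0.56388016 -0.22182102  0.10945804] 0.019201557772805466 [-0.94703015  0.41321258 -0.25985218]
bar 0.08939075100899799 -104.57775112264875
```

```bash
python3 -m creep '[[[1,0,0,0,0,0,0],[1,0,0,0,0,0,0],[1,-1.15,0,0.08,0,7.8,0],[1,-1.15,0,0.08,0,7.8,0],[1,-1.15,0,0.08,0,7.8,0],[1,-1.15,0,0.08,0,7.8,0],[1,-1.15,0,0.08,0,7.8,0],[1,0,0,0,0,0,0]]]' 15
python3 - <<'E'
from h import *
s=readout.read_state();R=Ro.from_rotvec(s["orientation"]).as_matrix();print(R.round(3))
for H in ([.5835,-.136],[.581,-.1365]):
  b=s["tool_pos"][:2]-np.array(H);print("bar",np.hypot(*b),np.degrees(np.arctan2(b[1],b[0]))%360, "jaw+90",(np.degrees(np.arctan2(R[1,0],R[0,0]))-90)%360)
  print("to shut", totool(np.r_[np.array(H)-.085*np.array([np.cos(.0773),np.sin(.0773)]),.109]))
E
```

```text
t: 5.05
tool_pos: [0.5157, -0.1895, 0.1109]
orientation: [-1.447, 0.69, -0.682]
force: [-0.1, 0.2, -6.0]
opening: 0.0117
[[ 0.637  0.     0.771]
 [-0.771  0.013  0.637]
 [-0.01  -1.     0.009]]
bar 0.086353349411333 218.29185025745298 jaw+90 219.57275241710607
to shut [-4.69767474  0.25358757  1.68051315]
bar 0.0840893108456942 219.0800383656256 jaw+90 219.57275241710607
to shut [-4.81839231  0.25284947  1.45595419]
```

```bash
python3 -m creep '[[[1,-1.2,0.05,0.09,0,8,0],[1,-1.2,0.05,0.09,0,8,0],[1,-1.2,0.05,0.09,0,8,0],[1,-1.2,0,0.09,0,8,0],[1,-0.5,0,0,0,2.5,0],[1,-0.4,0,0,0,0,0],[1,-0.2,0,0,0,0,0],[1,0,0,0,0,0,0]]]' 20
python3 - <<'E'
from h import *
s=readout.read_state();R=Ro.from_rotvec(s["orientation"]).as_matrix();print(R.round(3))
for H in ([.5835,-.136],[.581,-.1365]):
  b=s["tool_pos"][:2]-np.array(H);print("bar",np.hypot(*b),np.degrees(np.arctan2(b[1],b[0]))%360, "jaw+90",(np.degrees(np.arctan2(R[1,0],R[0,0]))-90)%360)
E
```

```text
t: 5.85
tool_pos: [0.4997, -0.1455, 0.111]
orientation: [-1.251, 1.129, -1.149]
force: [0.5, 0.2, -6.9]
opening: 0.0112
[[ 0.094  0.01   0.995]
 [-0.995 -0.007  0.094]
 [ 0.008 -1.     0.009]]
bar 0.08435921495094462 186.43539379075983 jaw+90 185.41685234847603
bar 0.08181921318939889 186.28368478088217 jaw+90 185.41685234847603
```

```bash
python3 -m creep '[[[1,-0.25,0,0,0,0,0],[1,-0.25,0,0,0,0,0],[1,-0.2,0,0,0,0,0],[1,-0.2,0,0,0,0,0],[1,-0.2,0,0,0,0,0],[1,-0.2,0,0,0,0,0],[1,0,0,0,0,0,0],[1,0,0,0,0,0,0]]]' 20
```

```text
t: 6.65
tool_pos: [0.4997, -0.1455, 0.1111]
orientation: [-1.272, 1.107, -1.152]
force: [0.2, -1.7, -5.4]
opening: 0.0113
```

```bash
python3 -m creep '[[[1,-0.8,0,0,0,0,0],[1,-0.8,0,0,0,0,0],[1,-1.0,0,0,0,0,0],[1,-1.0,0,0,0,0,0],[1,-1.2,0,0,0,0,0],[1,0,0,0,0,0,0],[1,0,0,0,0,0,0],[1,0,0,0,0,0,0]]]' 20
python3 - <<'E'
from h import *
s=readout.read_state();print(s["tool_pos"],Ro.from_rotvec(s["orientation"]).as_matrix().round(3))
for n in("top","side"):
    c=cam(n);np.save(f"pics/{n}3.npy",c,allow_pickle=True);p=proj(c,(.5,-.145,.09)).astype(int);print(n,p)
    im=c["frame"][:,:,::-1];im=im[p[1]-45:p[1]+45,p[0]-45:p[0]+45];cv2.imwrite(f"pics/{n}3.png",cv2.resize(im,(390,390),interpolation=cv2.INTER_CUBIC))
cv2.imwrite("pics/k3.png",np.hstack([cv2.imread("pics/top3.png"),cv2.imread("pics/side3.png")]))
E
```

```text
t: 7.45
tool_pos: [0.4994, -0.1431, 0.1107]
orientation: [-1.321, 1.06, -1.216]
force: [2.2, 3.4, -5.6]
opening: 0.0122
[ 0.49937841 -0.14307476  0.11073912] [[ 0.107  0.027  0.994]
 [-0.988 -0.107  0.109]
 [ 0.109 -0.994  0.015]]
top [323 200]
side [273 151]
```

View pics/k3.png

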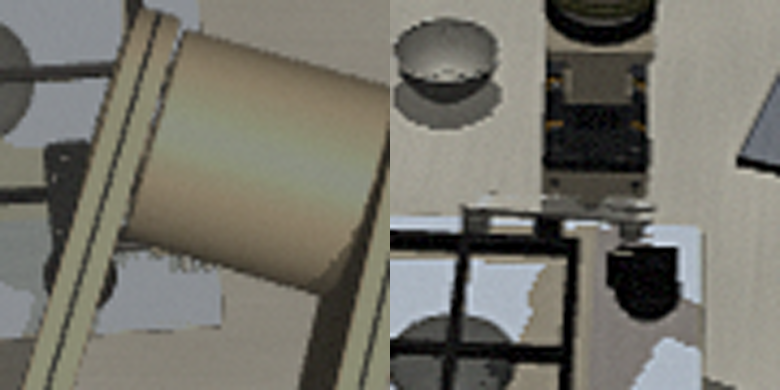

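```bash
python3 -m creep '[[[0.7,0,0,0,0,0,0],[0.6,0,0,0,0,0,0],[0.6,0,0,0,0,0,0],[0.6,0,0,0,0,0,6.2],[0.6,0,-4,0,0,0,0],[0.6,0,-4,0,0,0,0],[0.6,0,-3,-3,0,0,0],[0.6,0,0,-3,0,0,0]]]' 20
python3 - <<'E'
from h import *
s=readout.read_state();print(Ro.from_rotvec(s["orientation"]).as_matrix().round(3))
w=cam("wrist");np.save("pics/w4.npy",w,allow_pickle=True);save(w,"w4.png",s=1.5)
for n,p in dict(post=(.4994,-.1431,.12),hinge=(.583,-.136,.088)).items(): print(n,proj(w,p)*1.5)
E
```

```text
t: 8.35
tool_pos: [0.4404, -0.1475, 0.2265]
orientation: [-1.247, 1.11, -1.125]
force: [0.2, 0.3, 0.2]
opening: 0.0372
[[ 0.12   0.017  0.993]
 [-0.993  0.006  0.12 ]
 [-0.004 -1.     0.018]]
post [391.56929645 209.55762887]
hinge [396.05646724  74.94210306]
```

View pics/w4.png

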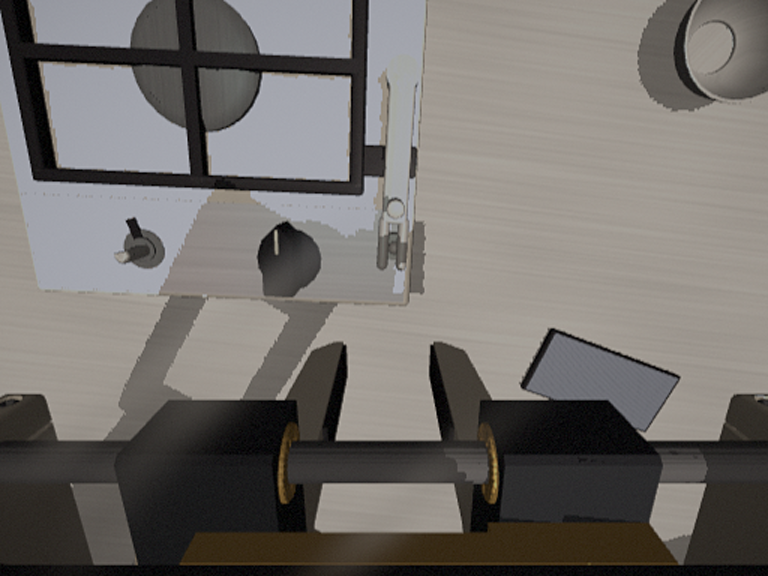

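The keeper is shut: the ball sits between the prongs at (394,240), the bar crosses the lug and lies parallel to the hob edge. This view also shows the shaft (top at (120,257), foot at (145,249)) and its tab (tip at (130,219)).

```bash
python3 - <<'E'
from h import *
w=np.load("pics/w4.npy",allow_pickle=True).item();P=cloud(w);z=P[...,2]
m=(z>.087)&(z<.095)&(abs(P[...,0]-.44)<.02)&(abs(P[...,1]-.05)<.02);print("shaft",m.sum(),P[m].mean(0))
c=np.median(P[m],0)[:2]
g=w["frame"].astype(int)
v,u=np.mgrid[:384,:512]
r=np.hypot(P[...,0]-c[0],P[...,1]-c[1])
t=(g.max(2)<60)&(z>.055)&(z<.072)&(r<.03)&(r>.01);print("tab",t.sum())
q=P[t][:,:2]-c;print("tab mean dir",np.degrees(np.arctan2(*q.mean(0)[::-1])),np.hypot(*q.T).max(), q.mean(0))
uu,vv=u[t].astype(float),v[t].astype(float);l=cv2.fitLine(np.stack([uu,vv],1).astype(np.float32),cv2.DIST_L2,0,.01,.01).ravel()
a=ray(w,l[2],l[3],.063);b=ray(w,l[2]+5*l[0],l[3]+5*l[1],.063);d=b-a;print("line dir",np.degrees(np.arctan2(d[1],d[0]))%180,a)
# fitted knob-> tap line check
y=np.radians(4.43);print("hobframe", )
# knob from top view: white line + bar
c=np.load("pics/t.npy",allow_pickle=True).item();im=c["frame"][190:220,138:168];cv2.imwrite("pics/kn.png",cv2.resize(im[:,:,::-1],None,fx=16,fy=16,interpolation=cv2.INTER_CUBIC))
print(proj(w,(.486,.362,.04)))
E
```

```text
shaft 79 [0.44070643 0.04790564 0.09031252]
tab 85
tab mean dir 27.281710169095966 0.025598736985632527 [0.0157919  0.00814442]
line dir 20.767215222964893 [0.45650261 0.05548656 0.063     ]
hobframe
[-159.45775208   94.2549687 ]
```

```bash
python3 -m creep '[[[0,-4.7,0,0.2,0,0,0],[0,-4.7,0,0.2,0,0,0],[0,-4.7,0,0.2,0,0,0],[0,-4.7,0,0.2,0,0,0],[0,-4.7,0,0.2,0,0,0],[0,-4.7,0,0.2,0,0,0],[0,-4.7,0,0.2,0,0,0],[0,-4.7,0,0.2,0,0,0]]]' >/dev/null
python3 -m creep '[[[0,-4.7,0,0.2,0,0,0],[0,-4.7,0,0.2,0,0,0],[0,-4.0,0,0.2,0,0,0],[0,0,0,0,0,0,0],[0,0,0,0,0,0,0],[0,0,0,0,0,0,0],[0,0,0,0,0,0,0],[0,0,0,0,0,0,0]]]'
python3 - <<'E'
from h import *
w=cam("wrist");np.save("pics/w5.npy",w,allow_pickle=True)
p=proj(w,(.486,.362,.04)).astype(int);print(p)
x0,y0=max(p[0]-45,0),max(p[1]-45,0);print(x0,y0);save(w,"w5.png",(x0,y0,x0+90,y0+90),6)
P=cloud(w);z=P[...,2];near=np.hypot(P[...,0]-.486,P[...,1]-.362)<.045
t=near&(z>.034)&(z<.047);q=P[t][:,:2];print("top",t.sum(),q.mean(0),cv2.minAreaRect(q.astype(np.float32)))
s=near&(z>.004)&(z<.034);sk=near&(z>.005)&(z<.014);print("skirt",sk.sum(),cv2.minEnclosingCircle(P[sk][:,:2].astype(np.float32)))
g=w["frame"].astype(int);l=t&(g.min(2)>110);print("white",l.sum(),P[l].mean(0) if l.any() else 0)
E
```

```text
t: 10.0
tool_pos: [0.3935, 0.3842, 0.2368]
orientation: [-1.234, 1.102, -1.123]
force: [0.7, 0.5, -0.2]
opening: 0.0933
[286 111]
241 66
top 666 [0.48865266 0.3643245 ] ((0.4900359511375427, 0.3631824553012848), (0.02208579331636429, 0.04910069704055786), 55.477272033691406)
skirt 422 ((0.4864495098590851, 0.36592918634414673), 0.023962508887052536)
white 25 [0.50156301 0.35537413 0.04083079]
```

View pics/w5.png

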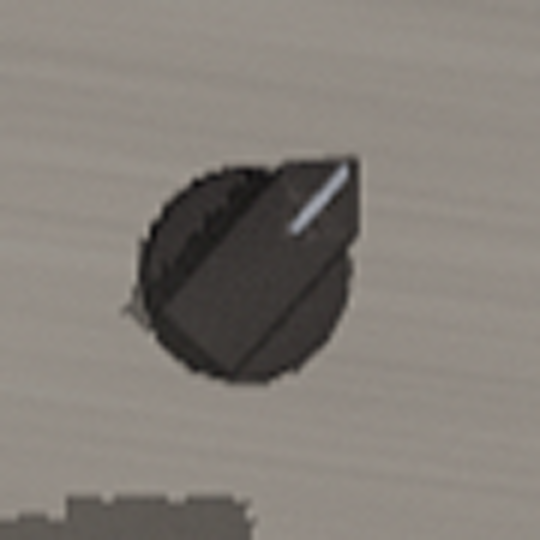

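The loose black knob is confirmed: its nose with the white line points up-right in the crop, tip at (355,165). Nose yaw is about -34.5° and the axis is at (0.486, 0.366). The jaws need yaw 55.5°, so I turn the tool -138° about y.

```bash
python3 -m creep '[[[0.45,0.9,0,4.5,0,0,0],[0.45,0.9,0,4.3,0,0,0],[0.45,0,0,0,0,-8.5,0],[0.45,0,0,0,0,-8.5,0],[0.45,0,0,0,0,-8.5,0],[0.45,0,0,0,0,-8.5,0],[0.45,0,0,0,0,-8.5,0],[0.45,0,0,0,0,-8.5,0]]]' >/dev/null
python3 -m creep '[[[0.45,0,0,0,0,-8.5,0],[0.45,0,0,0,0,-8.5,0],[0.45,0,0,0,0,-8.5,0],[0.45,0,0,0,0,-8.5,0],[0.45,0,0,0,0,-8.5,0],[0.45,0,0,0,0,-8.5,0],[0.45,0,0,0,0,-8.5,0],[0.45,0,0,0,0,-8.5,0]]]' >/dev/null
python3 -m creep '[[[0.45,0,3,0,0,-8.5,0],[0.45,0,3,0,0,-8.5,0],[0.45,0,3,0,0,0,0],[0.45,0,2,0,0,0,0],[0.45,0,0,0,0,0,0],[0.45,0,0,0,0,0,0],[0.45,0,0,0,0,0,0],[0.45,0,0,0,0,0,0]]]'
python3 - <<'E'
from h import *
s=readout.read_state();R=Ro.from_rotvec(s["orientation"]).as_matrix();print(R.round(3));print("jaw",np.degrees(np.arctan2(R[1,0],R[0,0])),totool((.486,.366,.027)))
Rd=Ro.from_euler("z",55.5,degrees=True).as_matrix()@np.array([[1,0,0],[0,0,1],[0,-1,0]])
print(Ro.from_matrix(R.T@Rd).as_rotvec(degrees=True),s["q"])
E
```

```text
t: 12.45
tool_pos: [0.4998, 0.3596, 0.1332]
orientation: [-1.442, -0.778, 0.711]
force: [-0.0, -0.2, -0.5]
opening: 0.051
[[ 0.577  0.038 -0.816]
 [ 0.816  0.016  0.578]
 [ 0.035 -0.999 -0.021]]
jaw 54.72205212379558 [-0.65090613 10.56942689  1.72689188]
[ 1.24272813 -0.79952394  2.01335727] [ 0.54371253  0.19667121  1.59384504 -0.0057519   1.31016177 -0.40962038]
```

```bash
python3 -m creep '[[[0.45,0,0,0,1.2,-0.8,2],[0.45,-0.2,1,1.6,0,0,0],[0.45,0,3,0,0,0,0],[0.45,0,2.5,0,0,0,0],[0.45,0,0,0,0,0,0],[0.45,0,0,0,0,0,0],[0.45,0,0,0,0,0,0],[0.45,0,0,0,0,0,0]]]'
python3 - <<'E'
from h import *
s=readout.read_state();R=Ro.from_rotvec(s["orientation"]).as_matrix();print("jaw",np.degrees(np.arctan2(R[1,0],R[0,0])),totool((.486,.366,.027)))
Rd=Ro.from_euler("z",55.5,degrees=True).as_matrix()@np.array([[1,0,0],[0,0,1],[0,-1,0]])
print(Ro.from_matrix(R.T@Rd).as_rotvec(degrees=True))
E
```

```text
t: 13.25
tool_pos: [0.4871, 0.3729, 0.076]
orientation: [-1.434, -0.768, 0.741]
force: [-0.1, 0.2, 0.7]
opening: 0.0513
jaw 55.49074370916728 [-0.7032406   4.89100706 -0.26820818]
[ 0.35849822 -0.01202053  0.88376614]
```

```bash
python3 -m creep '[[[0.45,-0.6,0,-0.25,0.4,0,0.9],[0.45,-0.1,2,0,0,0,0],[0.45,0,2,0,0,0,0],[0.45,0,0.8,0,0,0,0],[0.45,0,0,0,0,0,0],[1,0,0,0,0,0,0],[1,0,0,0,0,0,0],[1,0,0,0,0,0,0]]]' 30
python3 -m creep '[[[1,0,0,0,0,0,0],[1,0,0,0,0,0,0],[1,0,0,0,0,0,0],[1,0,0,0,0,0,0],[1,0,0,0,0,0,0],[1,0,0,0,0,0,0],[1,0,-1.5,0,0,0,0],[1,0,-1.5,0,0,0,0]]]' 30
python3 - <<'E'
from h import *
s=readout.read_state();R=Ro.from_rotvec(s["orientation"]).as_matrix();print("jaw",np.degrees(np.arctan2(R[1,0],R[0,0])),totool((.486,.366,.057)),R.round(3))
E
```

```text
t: 14.05
tool_pos: [0.4903, 0.3668, 0.0355]
orientation: [-1.435, -0.761, 0.748]
force: [-0.2, 1.0, 0.6]
opening: 0.0315
t: 14.85
tool_pos: [0.4888, 0.366, 0.0659]
orientation: [-1.435, -0.758, 0.751]
force: [0.1, 1.3, -0.5]
opening: 0.0214
jaw 55.44829968060908 [-0.16473474  0.89263888  0.2339898 ] [[ 0.567  0.004 -0.824]
 [ 0.824  0.003  0.567]
 [ 0.004 -1.    -0.002]]
```

```bash
python3 -m creep '[[[1,0,1.5,0,0,0,0],[1,0,1.5,0,0,0,0],[1,0,0,0,0,0,0],[0.65,0,0,0,0,0,0],[0.65,0,0,0,0,0,0],[0.65,-0.1,0.9,0.2,0,0,0],[0.65,0,0,0,0,0,0],[0.65,0,0,0,0,0,0]]]' 30
python3 - <<'E'
from h import *
print(totool((.486,.366,.027)))
E
```

```text
t: 15.65
tool_pos: [0.4892, 0.3681, 0.0301]
orientation: [-1.435, -0.764, 0.745]
force: [0.2, -0.4, 0.7]
opening: 0.0325
[-0.36064854  0.30281074  0.14155908]
```

```bash
python3 -m creep '[[[0.65,-0.2,0.4,0.1,0,0,0],[0.65,0,0,0,0,0,0],[1,0,0,0,0,0,0],[1,0,0,0,0,0,0],[1,0,0,0,0,0,0],[1,0,0,0,0,0,0],[1,0,-2,0,0,0,0],[1,0,-2,0,0,0,0]]]' 45
python3 -m creep '[[[1,0,-4,0,0,0,0],[1,0,-4,0,0,0,0],[1,0,-2,0,0,0,0],[1,0,0,0,0,-8.5,0],[1,0,0,0,0,-8.5,0],[1,0,0,0,0,-8.5,0],[1,0,0,0,0,-8.5,0],[1,0,0,0,0,-8.5,0]]]' 45
python3 - <<'E'
from h import *
print(totool((.43,.15,.21)))
w=cam("wrist");np.save("pics/w6.npy",w,allow_pickle=True);save(w,"w6.png",(120,150,392,384),2)
s=readout.read_state();R=Ro.from_rotvec(s["orientation"]).as_matrix();print("jaw",np.degrees(np.arctan2(R[1,0],R[0,0])),s["q"])
E
```

```text
t: 16.45
tool_pos: [0.4843, 0.3651, 0.063]
orientation: [-1.435, -0.758, 0.751]
force: [-0.4, -0.5, 0.0]
opening: 0.0215
t: 17.25
tool_pos: [0.4852, 0.3655, 0.1718]
orientation: [-1.137, -1.328, 1.311]
force: [-0.1, -0.2, -0.7]
opening: 0.0218
[-20.46631043  -3.9879569    8.63974619]
jaw 99.16638715879245 [ 5.61212334e-01  1.72921172e-01  1.54764531e+00  2.68436934e-06
  1.41084836e+00 -1.16954941e+00]
```

View pics/w6.png

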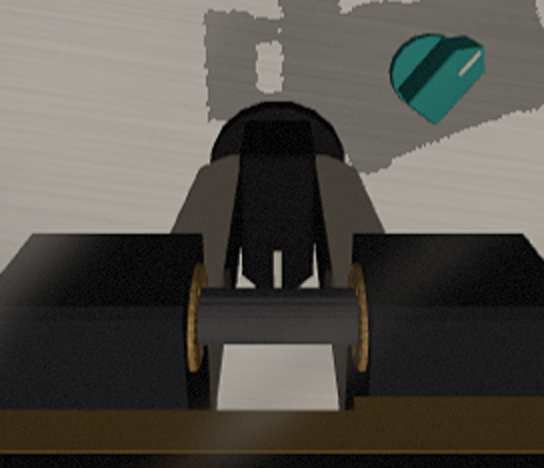

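The knob is held squarely, with its nose toward tool -z (image down). I carry it to beside the shaft for a close measurement there.

```bash
python3 -m creep '[[[1,-4.87,-0.5,0.43,0,0,0],[1,-4.87,-0.5,0.43,0,0,0],[1,-4.87,-0.5,0.43,0,0,0],[1,-4.87,-0.5,0.43,0,0,0],[1,-4.87,0,0.43,0,0,0],[1,-4.87,0,0.43,0,0,0],[1,0,0,0,0,-8.5,0],[1,0,0,0,0,-2.3,0]]]' 45
python3 -m creep '[[[1,0,0,0,0,0,0],[1,0,0,0,0,0,0],[1,0,0,0,0,0,0],[1,0,0,0,0,0,0],[1,0,0,0,0,0,0],[1,0,0,0,0,0,0],[1,0,0,0,0,0,0],[1,0,0,0,0,0,0]]]' 45
cat > m.py <<'E'
from h import *
import sys
w=cam("wrist");np.save("pics/w7.npy",w,allow_pickle=True);save(w,sys.argv[1],s=1.5)
s=readout.read_state();R=Ro.from_rotvec(s["orientation"]).as_matrix();print("jaw",np.degrees(np.arctan2(R[1,0],R[0,0])),R.round(3))
P=cloud(w);z=P[...,2];g=w["frame"].astype(int);T=(P-s["tool_pos"])@R
m=(z>.086)&(z<.096)&(np.hypot(P[...,0]-.44,P[...,1]-.05)<.02);print("shaft",m.sum(),P[m].mean(0),np.median(P[m],0))
r=np.hypot(P[...,0]-.4405,P[...,1]-.0495)
t=(g.max(2)<70)&(z>.055)&(z<.072)&(r<.029)&(r>.009);q=P[t][:,:2];print("tab",t.sum(),q.mean(0))
if t.sum()>5:
    l=cv2.fitLine(q.astype(np.float32),cv2.DIST_L2,0,.01,.01).ravel();print("tab line",np.degrees(np.arctan2(l[1],l[0]))%180)
    print("mean dir",np.degrees(np.arctan2(q.mean(0)[1]-.0495,q.mean(0)[0]-.4405)))
k=(np.hypot(T[...,0],T[...,2])<.032)&(T[...,1]>.002)&(T[...,1]<.045);q=T[k]
print("knob pts",k.sum(),q.min(0),q.max(0))
sk=q[(q[:,1]>.01)];print("skirt circle in tool xz",cv2.minEnclosingCircle(sk[:,[0,2]].astype(np.float32)),np.percentile(sk,[2,98],axis=0))
E
python3 m.py w7.png
```

```text
t: 18.1
tool_pos: [0.504, 0.063, 0.1904]
orientation: [-1.04, -1.458, 1.442]
force: [0.1, -0.0, -0.0]
opening: 0.0217
t: 18.9
tool_pos: [0.5037, 0.0642, 0.1902]
orientation: [-1.045, -1.451, 1.435]
force: [0.2, -0.1, -1.1]
opening: 0.0218
jaw 108.42485597770305 [[-0.316  0.009 -0.949]
 [ 0.949  0.005 -0.316]
 [ 0.001 -1.    -0.01 ]]
shaft 110 [0.43848352 0.04911163 0.09040028] [0.43852655 0.04893231 0.09064057]
tab 31 [0.45946927 0.05723667]
tab line 179.57092
mean dir 22.18823383379728
knob pts 1174 [-0.02475704  0.00200125  0.00377558] [0.02320106 0.02466403 0.02495545]
skirt circle in tool xz ((-0.0006990358233451843, 0.004814975894987583), 0.0234434325248003) [[-0.02230556  0.01058458  0.00619368]
 [ 0.02080862  0.02252509  0.02434222]]
```

View pics/w7.png

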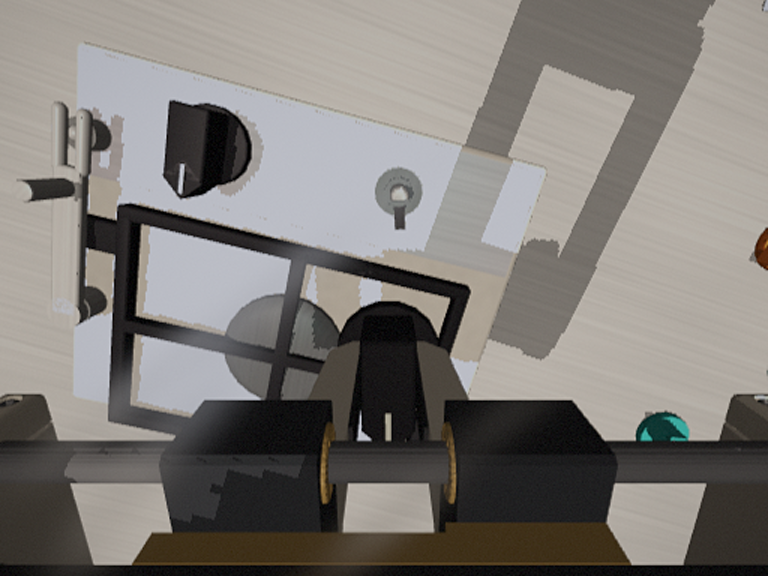

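The shaft foot is at (399,190), with the tab straight down to (400,227), so it is almost parallel to the knob's nose direction. The keeper is still shut, with the ball in the gap at (85,130).

```bash
cat > n.py <<'E'
from h import *
w=np.load("pics/w7.npy",allow_pickle=True).item();P=cloud(w);z=P[...,2];v,u=np.mgrid[:384,:512]
m=(z>.086)&(z<.096)&(np.hypot(P[...,0]-.44,P[...,1]-.05)<.02)
S=ray(w,u[m].mean(),v[m].mean(),.0905);S2=ray(w,399/1.5,190/1.5,.062);T=ray(w,400/1.5,227/1.5,.062)
print("shaft",S,"foot",S2,"tab",np.degrees(np.arctan2(*(T-S2)[1::-1])),np.hypot(*(T-S2)[:2]))
y=np.degrees(np.arctan2(*(T-S2)[1::-1]))
s=readout.read_state();R=Ro.from_rotvec(s["orientation"]).as_matrix()
off=R@np.array([-.0007,0,.0003])
for zz in(.125,.0895):print(zz,totool(np.r_[S[:2],zz]-off*[1,1,0],s))
Rd=Ro.from_euler("z",90+y,degrees=True).as_matrix()@np.array([[1,0,0],[0,0,1],[0,-1,0]])
print("turn",Ro.from_matrix(R.T@Rd).as_rotvec(degrees=True))
E
python3 n.py
```

```text
shaft [0.43847376 0.04910567 0.0905    ] foot [0.43889766 0.05010638 0.062     ] tab 20.45482768374482 0.0249865508863396
0.125 [0.69758677 6.45374577 6.70159632]
0.0895 [ 0.69298737 10.00355186  6.73841362]
turn [ 0.59548235 -2.03033817  0.0636977 ]
```

```bash
python3 -m creep '[[[1,0.35,0,3.35,0.6,-2,0],[1,0.35,0,3.35,0,0,0],[1,0,2,0,0,0,0],[1,0,2,0,0,0,0],[1,0,2,0,0,0,0],[1,0,0,0,0,0,0],[1,0,0,0,0,0,0],[1,0,0,0,0,0,0]]]' 45
cat > d.py <<'E'
from h import *
s=readout.read_state();R=Ro.from_rotvec(s["orientation"]).as_matrix()
S=np.array([.4386,.0494]);off=R@np.array([-.0007,0,.0003])
for zz in(.12,.0895):print(zz,totool(np.r_[S,zz]-off*[1,1,0],s))
Rd=Ro.from_euler("z",110.4,degrees=True).as_matrix()@np.array([[1,0,0],[0,0,1],[0,-1,0]])
print("turn",Ro.from_matrix(R.T@Rd).as_rotvec(degrees=True),"F",s["force"].round(1),s["wrist_torque"].round(2),s["tool_pos"],s["opening"])
E
python3 d.py
```

```text
t: 19.75
tool_pos: [0.4372, 0.0479, 0.1306]
orientation: [-1.02, -1.47, 1.466]
force: [-0.5, -0.1, 0.1]
opening: 0.0215
0.12 [ 0.16031433  1.05759593 -0.20482584]
0.0895 [ 0.16157586  4.10758042 -0.19518051]
turn [ 0.18121243  0.09541118 -0.0235476 ] F [-0.5 -0.1  0.1] [0.07 0.01 0.03] [0.43724577 0.04793429 0.13057009] 0.021547615805858025
```

```bash
python3 -m creep '[[[1,0.16,0.3,-0.2,0,0,0],[1,0.05,0.4,-0.05,0,0,0],[1,0,0.3,0,0,0,0],[1,0,0.3,0,0,0,0],[1,0,0.3,0,0,0,0],[1,0,0.3,0,0,0,0],[1,0,0,0,0,0,0],[1,0,0,0,0,0,0]]]' 45
python3 d.py
```

```text
t: 20.55
tool_pos: [0.4409, 0.0511, 0.1125]
orientation: [-1.024, -1.473, 1.465]
force: [0.0, -0.4, -0.3]
opening: 0.0217
0.12 [-0.00870122 -0.74829822  0.24035449]
0.0895 [-0.00334143  2.30163335  0.26006984]
turn [ 0.37045663  0.10380551 -0.10035155] F [ 0.  -0.4 -0.3] [0.02 0.04 0.01] [0.44090646 0.05108874 0.11253257] 0.021652379533322164
```

```bash
python3 -m creep '[[[1,0,-0.2,0.2,0,0,0],[1,0,0,0.05,0,0,0],[1,0,0,0,0,0,0],[1,0,0.3,0,0,0,0],[1,0,0.3,0,0,0,0],[1,0,0.3,0,0,0,0],[1,0,0.3,0,0,0,0],[1,0,0,0,0,0,0]]]' 45
python3 d.py
```

```text
t: 21.35
tool_pos: [0.4393, 0.0502, 0.1023]
orientation: [-1.025, -1.474, 1.464]
force: [0.8, 0.4, -1.6]
opening: 0.0218
0.12 [ 0.01622257 -1.7711324   0.04656419]
0.0895 [0.0232487  1.27874709 0.07275028]
turn [ 0.49203562  0.0958809  -0.13157949] F [ 0.8  0.4 -1.6] [ 0.14 -0.23 -0.03] [0.43928558 0.05018684 0.10229375] 0.021797289913985957
```

```bash
python3 -m creep '[[[1,0,0.3,0.05,0,0,0],[1,0,0.3,0,0,0,0],[1,0,0.3,0,0,0,0],[1,0,0.3,0,0,0,0],[1,0,0.3,0,0,0,0],[1,0,0.3,0,0,0,0],[1,0,0,0,0,0,0],[1,0,0,0,0,0,0]]]' 50
python3 d.py
```

```text
t: 22.15
tool_pos: [0.4415, 0.0502, 0.0922]
orientation: [-1.028, -1.477, 1.464]
force: [-4.6, 0.2, 6.1]
opening: 0.0213
0.12 [ 0.09211792 -2.78070633  0.23952546]
0.0895 [0.10383571 0.26905688 0.27567903]
turn [ 0.67943715  0.13371116 -0.21933773] F [-4.6  0.2  6.1] [0.09 1.   0.03] [0.44154754 0.05015382 0.09222703] 0.021313936997615822
```

```bash
python3 -m creep '[[[1,0.1,0.3,0.2,0,0,0],[1,0,0.5,0.1,0,0,0],[1,0,0.5,0,0,0,0],[1,0,0.5,0,0,0,0],[1,0,0.6,0,0,0,0],[1,0,0.6,0,0,0,0],[1,0,0.6,0,0,0,0],[1,0,0.6,0,0,0,0]]]' 60
python3 d.py
```

```text
t: 22.95
tool_pos: [0.4454, 0.0511, 0.0875]
orientation: [-1.031, -1.482, 1.465]
force: [-33.7, 0.2, 62.8]
opening: 0.0219
0.12 [ 0.13416302 -3.2603702   0.61348334]
0.0895 [ 0.15310719 -0.21083464  0.66322266]
turn [ 0.93535601  0.30031431 -0.35344398] F [-33.7   0.2  62.8] [-0.    6.28 -0.05] [0.44541422 0.05107289 0.08750964] 0.021878327624724365
```

```bash
python3 -m creep '[[[1,0,0,0.3,0,0,0],[1,0,0,0.3,0,0,0],[1,0,0.1,0.2,0,0,0],[1,0,0.1,0.2,0,0,0],[1,0,0.15,0.1,0,0,0],[1,0,0.15,0.1,0,0,0],[1,0,0.2,0.1,0,0,0],[1,0,0.2,0.1,0,0,0]]]' 60
python3 d.py
python3 - <<'E'
from h import *
a=cam("side");b=cam("wrist");np.save("pics/s8.npy",a,allow_pickle=True);print(readout.read_state()["force"])
p=proj(a,(.44,.05,.08)).astype(int);A=cv2.resize(a["frame"][p[1]-60:p[1]+40,p[0]-60:p[0]+40,::-1],(390,390),interpolation=cv2.INTER_CUBIC)
B=cv2.resize(b["frame"][130:330,156:356,::-1],(390,390),interpolation=cv2.INTER_CUBIC)
cv2.imwrite("pics/fin.png",np.hstack([A,B]))
P=cloud(a);m=(np.hypot(P[...,0]-.44,P[...,1]-.05)<.035)&(P[...,2]>.06);m&=a["frame"].max(2)<60;print(np.histogram(P[m][:,2],bins=np.arange(.06,.13,.005)))
E
```

```text
t: 23.75
tool_pos: [0.4424, 0.0501, 0.0887]
orientation: [-1.047, -1.504, 1.451]
force: [-2.8, 4.7, 22.3]
opening: 0.0216
0.12 [ 0.11444943 -3.13780532  0.22641139]
0.0895 [ 0.13681147 -0.0904335   0.35101039]
turn [ 2.34254816  0.33476362 -0.4133608 ] F [-2.8  4.7 22.3] [0.85 0.69 0.01] [0.44243348 0.05013037 0.08874987] 0.021572387255304314
[-2.28626112  3.95974078 13.76905344]
(array([ 3, 16, 35, 20,  7, 13,  9,  8, 25,  8,  0,  0,  0,  0]), array([0.06 , 0.065, 0.07 , 0.075, 0.08 , 0.085, 0.09 , 0.095, 0.1  ,
       0.105, 0.11 , 0.115, 0.12 , 0.125, 0.13 ]))
```

View pics/fin.png

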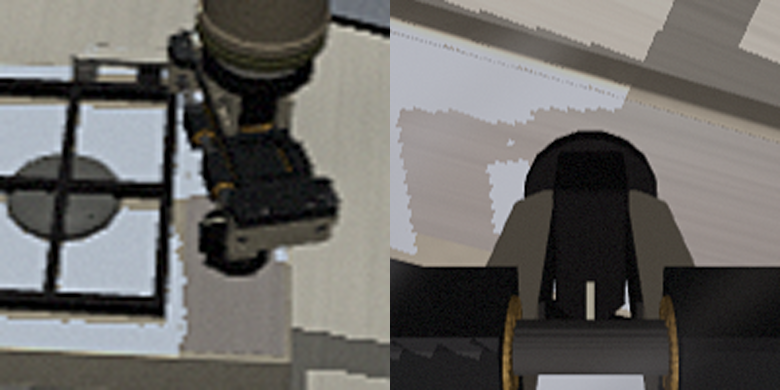

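The knob sits over the shaft foot and is held squarely. The side depth puts its top at about 105 mm, meaning fully home and pressed (rest would be 111). The push relaxes while holding, so I apply a firmer final push and check that it holds.

```bash
python3 -m creep '[[[1,0,0.2,0.1,0,0,0],[1,0,0.2,0.1,0,0,0],[1,0,0.25,0.1,0,0,0],[1,0,0.25,0.1,0,0,0],[1,0,0.3,0.1,0,0,0],[1,0,0.3,0.1,0,0,0],[1,0,0.3,0.1,0,0,0],[1,0,0.3,0.1,0,0,0]]]' 60
python3 - <<'E'
from h import *
for i in range(20):
    a=cam("side" if i%2 else "top"); s=readout.read_state()
    if i%3==1: print(s["t"],s["force"].round(1),s["tool_pos"].round(4),s["opening"])
P=cloud(a);m=(np.hypot(P[...,0]-.44,P[...,1]-.05)<.035)&(P[...,2]>.095)&(P[...,2]<.115)&(a["frame"].max(2)<60);print(np.percentile(P[m][:,2],[50,80,95]))
# keeper check via side depth: post & bar
m=(P[...,2]>.113)&(P[...,2]<.126)&(np.hypot(P[...,0]-.499,P[...,1]+.143)<.02);print("post",m.sum(),P[m].mean(0))
E
```

```text
t: 24.65
tool_pos: [0.443, 0.0503, 0.0884]
orientation: [-1.053, -1.516, 1.445]
force: [-14.9, 3.2, 35.7]
opening: 0.0213
24.75 [-14.9   3.   36.1] [0.443  0.0503 0.0884] 0.02195131522430721
24.9 [-15.    3.5  35.6] [0.443  0.0503 0.0884] 0.021639713301692395
25.05 [-14.3   3.   35.2] [0.443  0.0503 0.0884] 0.021583077082443343
25.2 [-14.4   3.7  35.1] [0.443  0.0503 0.0884] 0.021666103398203237
25.35 [-13.8   2.4  35.7] [0.443  0.0503 0.0884] 0.021513502839354433
25.5 [-15.5   2.7  36. ] [0.443  0.0503 0.0884] 0.02149607102597963
25.65 [-15.7   2.2  35.5] [0.443  0.0502 0.0884] 0.021785333426796817
[0.1024516  0.10486727 0.10643925]
post 7 [ 0.49916472 -0.14070863  0.118907  ]
```

```bash
python3 -c "
from plant import robot; print(robot.close_job())"
```

```text
the job is handed in; nothing more can be done
None
```

The hob is back together and I handed the job in at about 25.7 s of the 64 s allowed, with the arm still pressing the knob down. No verdict was reported.

**Keeper:** I pinched the post and swung the bar shut. The wrist pictures then showed the ball between the prongs and the bar across the lug. In the last check the post was still within about 2.5 mm of where I had released it.

**Knob:** I gripped the loose black knob, regripping once because the first grip was too high. I turned it to the shaft's roughly 20° and pushed it on.
- **Height:** side depth put its top at about 105 mm, which matches fully home and pressed to the stop (it would be 111 mm at rest).
- **Push:** it held steady at about 35 N down for the second I watched. That is well above the 9 N spring, with the grip command at 60 N.

**Disagreements and rough spots:**
- The two hinge measurements differed by about 5 mm. The bar did not move on the first gentle push at the catch; a firmer push tilted the tool about 6°, which I then corrected.
- The knob push briefly reached 63 N down with 34 N sideways. I eased it, but about 15 N sideways and a few degrees of tool tilt remain.
- The final pictures put the tool about 4 mm off my estimate of the shaft axis.

I commanded no contact with the fitted knob, jar, phone or bowl, but I did not measure their positions again at the end.

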